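# Load the checking nest and hold its loading plate up

### The arm

A 6-joint arm with a two-finger parallel gripper is mounted at the origin on the work surface. World frame = base frame: x ahead of the robot, y to its left, z up, the work surface at z = 0. Lengths are in mm, angles in rad, forces in N, time in s.
With the tool pointing down it reaches from about 350 to 950 mm from the base axis. Payload 17.4 kg.
Tool frame: the origin (TCP) lies on the centre line of the jaws, within the pads' length; the fingertips stand manip.nose_length ahead of it and the grasp point (between the pads) lies 2 mm behind it (manip.nose_length is the distance from the TCP to the fingertips, in mm); z points along the fingers, y is the direction in which the jaws open and shut (so a half turn about z gives the same grasp; the last joint's range is limited). The gripper opens to 93 mm and grips with 3 to 60 N. Pads are 15 mm wide; open, the fingers measure 128 mm over their backs; the gripper's body (75 mm by 188 mm) begins 65 mm behind the grasp point.
Start: joints at [1.191, 0.116, 1.442, -0, 1.584, -0.038], TCP at [226.257, 635.956, 235.646] pointing down, gripper open.
Joint ranges: [-2.83, 2.83], [-0.83, 2.19], [0.07, 2.5], [-1.14, 4.28], [0.01, 3], [-2.97, 2.97]. Speed limits (rad/s): [1.89, 1.89, 2.22, 3.14, 3.14, 3.14].

### API

Orientations are given as a 3x3 rotation matrix whose columns are the frame's x, y, z axes.
In Python, from cell import manip gives the robot as it stands. The module is installed in compiled form; this text tells all that it offers.
- The arm moves only by the tool servo_tool, never from a script. Its argument "steps" is text: rows parted by semicolons, each of 6 numbers parted by spaces: the shift along the tool's x, y, z in units of 30 mm (1.0 is 30 mm), then the turn, a rotation vector about the tool's x, y, z in degrees. In form: dx dy dz ax ay az; .... A call has 1 to 8 rows; each row shifts and turns the pose as measured when the row begins, along the tool's axes as they then stand; what a row does not reach is not made up. A row lasts 1/8 s, in which the tool goes at most 62.5 mm and 10.7 degrees, less where a joint would pass 70% of its speed; a pose out of reach is approached as far as the arm can. A call is refused whole if a number of a shift passes 1 or a number of a turn 10.7, either way. A call with a gripper value outside its range is refused whole. "jaw" is the closure in counts, from 0 (fully open) to 255 (shut), set as the call begins (left out, the last holds). The fingers move at their own pace and stop on an object; "newtons" is the grip in N (left out, the last holds). Time passes only in rows, so rows that do not move let the fingers close. It gives the time, the measured TCP pose, the force and the opening at its end, in the units of the state.
- manip.get_obs(): the state, without advancing time (a new reading comes with each control period).
- manip.read_camera(name): name is "side" or "top" or "wrist"; returns (picture, depth): 400x640x3 uint8, blue, green, red; 400x640 float32, mm along the optical axis (not along the pixel's ray), 0 where there is no reading.
- manip.camera_model(name): a dict with "camera_matrix" (3x3 intrinsics, pixels), "origin" and "attitude" of the camera in the world. Camera axes: x right, y down, z forward; pixel columns grow to the right and rows downward; lengths in mm; the calibration is good to about 2 mm. A picture is of the moment at which its call begins: read the wrist's pose just before it. camera_model takes no time and is no camera call; for the wrist camera it gives the pose at the moment of the call.
- manip.hand_in(): hands the job in, once; it reports no verdict.
Trained networks look in the newest picture that a camera, given by its name, has taken for a name from the list of things; names that differ only in an ending like _2 or _b are one class to them, and where a whole thing is asked for, a point or a joint stands for the part that bears it (a point fixed in the world has none). Each returns a list of dicts, best first, with "conf" (0 to 1); they miss things now and then, are a little off and sometimes report something else, mostly with a low value. They report only what shows in the picture. A call takes as long as a camera call.
- manip.outline_of(camera, label): "mask" (400x640 bool, what is visible of it) and "at" ([column, row] in pixels, amid what is visible of it).
- manip.place_of(camera, label): "at" ([column, row] in pixels: a listed point, or the origin of a listed thing).
The state is a dict: "t": time; "joints": joint angles; "qvel": joint speeds; "effort": joint torques, N m; "ee_pos": TCP position; "tool_rot": TCP orientation; "contact_force": force on the tool from outside, world axes, zero at the start; "wrist_torque": the same for the moment, N m; "gripper_width": finger opening in mm.
Only numpy, scipy, OpenCV 4.12 (cv2) and the standard library are available. Lean on these libraries where they do the work, as an engineer would, in place of code of your own. Each camera call takes 0.05 s, during which the arm holds its last target. There are 200 camera calls.

### The job

With the white loading plate lying shut, drop the plunger and the sleeve from the parts tray through the plate's holes, each fully home in the bore of the nest that fits it. Then lift the plate and hold it open at about 60 degrees, so that the little camera can look across the nest and check both parts: the plate falls shut when let go, so finish while still holding it there, steady, with both parts left seated. Leave everything else on the tray and the table where it is.

Things in the scene. Friction and masses are not known exactly. Their poses are not given: they have to be found in the camera images.
- nest: Checking nest, bolted down left or right of the robot: base plate 220 x 300 x 12 mm, on it a steel block 130 x 150 x 42 mm with two blind bores. Origin: centre of the base's underside; z up, x away from the robot towards the hinge (yaw within 0.25 rad), y across the bores. A camera (y -100 to -150 mm) and a backlight (y +135 to +145 mm) stand beside the block, top at 84 mm.
- small_bore (a point): Centre of the mouth of the small bore (18 mm diameter, 34 mm deep, blind, mouth chamfered 3 mm) in the block's top face, 54 mm above the table, at nest x 0, y +35 mm; axes as the nest's. With the loading plate shut it is reached through the plate's hole above it (21 mm diameter, chamfered; plate 12 mm thick, its top 66 mm above the table).
- large_bore (a point): Centre of the mouth of the large bore (28 mm diameter, 34 mm deep, blind, mouth chamfered 3 mm) in the block's top face, 54 mm above the table, at nest x 0, y -35 mm; axes as the nest's. The plate's hole above it is 31 mm in diameter.
- plate (a joint): Angle (rad) of the white loading plate, 143 x 150 x 12 mm, about 0.4 kg, that lies on the block: 0 = flat (shut), growing as its edge on the robot's side is lifted; 1.05 = 60 degrees; stop at 1.4. The hinge runs freely, with no spring or stay: let go, the plate falls shut from every angle.
- plate_hinge (a point): Middle of the plate's hinge axis, at nest x = +85 mm, 60 mm above the table; the axis runs along the nest's y. Its axes are the nest's and do not turn with the plate.
- plate_handle (a point): Middle of the plate's handle: round steel bar, 12 mm thick, 100 mm long along the nest's y, on a post at each end, bar axis 40 mm above the plate's top (34 mm free under it). Shut: at nest x -60 mm, 106 mm above the table, i.e. 145 mm in front of and 46 mm above the hinge axis. It swings with the plate.
- plunger_center (a point): Middle of the plunger: solid steel pin, 16 mm diameter, 45 mm long, two narrow black rings round it, about 70 g, starting upright on the tray (z along its length). Belongs in the small bore; fully home this point is 11.5 mm below the bore's mouth and its top 1 mm below the shut plate's top face.
- sleeve_mid (a point): Middle of the sleeve: steel tube, 26 mm outside, 16 mm inside diameter, 45 mm long, about 115 g, starting upright on the tray (z along its length). Belongs in the large bore; fully home this point is 11.5 mm below the bore's mouth and its top 1 mm below the shut plate's top face.
- tray: Fixed flat parts tray, 170 (x) x 210 (y) x 14 mm, walls and floor 4 mm thick, rubber-lined. Origin: centre of its underside. It may stand right or left of the robot, on the side where the nest is not.
- collar: Leave alone: flat steel collar, 36 mm in diameter, 12 mm high, on the tray. Origin: centre of its underside.
- hexblank: Leave alone: dark steel hexagonal blank, 30 mm across flats, 10 mm high, on the tray. Origin: centre of its underside.
- screwdriver: Leave alone: screwdriver, 200 mm long, handle 26 mm thick, lying at the right side of the table. Origin: underside, middle of its length.
- wrench: Leave alone: flat steel wrench, 180 mm long, 8 mm thick, lying on the far side of the table. Origin: underside, middle of its length.
- cleaner: Leave alone: white bottle, 60 mm in diameter, 150 mm high, on the far side of the table. Origin: centre of its underside.
- cup: Leave alone: small steel bowl, 76 mm in diameter, 50 mm high, on the far side of the table. Origin: centre of its underside.
- gauge: Leave alone: plug gauge, 130 mm long, 18 mm thick, lying at the left side of the table. Origin: underside, middle of its length.

How it is judged (in metres and radians):
On the way, in this order (a step that is already met when the one before it is completed fails the run):
1. plunger fully home in the small bore and sleeve in the large bore, let go, the loading plate lying shut (horizontal distance between plunger_center and small_bore below 0.004 m and z of plunger_center in the frame of small_bore below -0.009 m and horizontal distance between sleeve_mid and large_bore below 0.004 m and z of sleeve_mid in the frame of large_bore below -0.009 m and value of joint plate below 0.06 rad and contact force between each of plunger, sleeve and the fingers below 0.1 N), for 0.2 s.
2. the loading plate lifted to between 52 and 68 degrees by the robot (value of joint plate between 0.908 and 1.187 rad and (contact force between plate and the fingers above 0.4 N or contact force between plate and the arm above 0.4 N)), for 0.2 s.
At the end, for the whole second after the job is handed in: The loading plate stands still at 60 degrees, give or take 8, held by the robot alone (nothing wedged under it); the plunger is fully home in the small bore and the sleeve in the large bore (within 2.5 mm of the full depth) (all of step 2 and horizontal distance between plunger_center and small_bore below 0.004 m and z of plunger_center in the frame of small_bore below -0.009 m and horizontal distance between sleeve_mid and large_bore below 0.004 m and z of sleeve_mid in the frame of large_bore below -0.009 m and velocity of joint plate between -0.05 and 0.05 rad/s and contact force between plate and plunger below 0.1 N and contact force between plate and sleeve below 0.1 N and contact force between plate and collar below 0.1 N and contact force between plate and hexblank below 0.1 N and contact force between plate and screwdriver below 0.1 N and contact force between plate and wrench below 0.1 N and contact force between plate and cleaner below 0.1 N and contact force between plate and cup below 0.1 N and contact force between plate and gauge below 0.1 N); the arm keeps its last pose, push and grip.
It fails at once if something else on the tray or table is moved by more than 40 mm (distance of any of collar, hexblank, screwdriver, wrench, cleaner, cup, gauge from where it was at the start of the episode above 0.04 m).
It fails at once if the loading plate is lifted before both parts are home (value of joint plate above 0.25 rad and not (horizontal distance between plunger_center and small_bore below 0.004 m and z of plunger_center in the frame of small_bore below -0.009 m and horizontal distance between sleeve_mid and large_bore below 0.004 m and z of sleeve_mid in the frame of large_bore below -0.009 m)).
It also fails if it takes over 69 s, if anything falls off the work surface, if the arm or the gripper's body presses on something with over 40 N, if the wrist force passes 120 N, or if a joint passes its speed limit or range.

## Working session

There is one attempt and no reset: what is moved stays moved. The work goes in short steps, Python scripts to look and compute and a tool call to move; the robot and the scene stay as the last step left them, time stands still between calls to the robot, and variables do not carry over. Pictures are saved under pics/ and viewed, about 8 in all and at most 12, crops included, and the job is handed in when it is done.

Besides the shell and the picture viewer there is one more tool, called after ">>>" as name(argument=value, ...) on one line, values as JSON. servo_tool: Moves the arm, as the interface text tells. Its arguments: {"type":"object","properties":{"steps":{"type":"string"},"jaw":{"type":"number"},"newtons":{"type":"number"}},"required":["steps"]}

```bash
mkdir -p pics
cat > h.py <<'E'
import numpy as np, cv2
from cell import manip
def ray(cam,px,m=None):
    m=m or manip.camera_model(cam); K=np.array(m["camera_matrix"]);R=np.array(m["attitude"]);o=np.array(m["origin"])
    d=R@np.linalg.inv(K)@np.array([px[0],px[1],1.]); return o,d
def at_z(cam,px,z,m=None):
    o,d=ray(cam,px,m); return o+d*(z-o[2])/d[2]
def cloud(cam,depth,m=None):
    m=m or manip.camera_model(cam); K=np.array(m["camera_matrix"]);R=np.array(m["attitude"]);o=np.array(m["origin"])
    v,u=np.mgrid[:400,:640]; p=np.stack([(u-K[0,2])/K[0,0],(v-K[1,2])/K[1,1],np.ones_like(u)],-1)*depth[...,None]
    return p@R.T+o
def tool(delta):
    s=manip.get_obs(); return np.array(s["tool_rot"]).T@np.asarray(delta)/30
E
python3 - <<'E'
from h import *
np.set_printoptions(precision=1,suppress=True)
s=manip.get_obs(); print(s, manip.nose_length)
for c in("top","side"):
    im,d=manip.read_camera(c); cv2.imwrite(f"pics/{c}0.png",im); np.save(f"{c}0.npy",d)
    print(c,manip.camera_model(c)["origin"])
    for n in ["small_bore","large_bore","plate_hinge","plate_handle","plunger_center","sleeve_mid","nest","tray","collar","hexblank"]:
        r=manip.place_of(c,n)[:2]
        z={"small_bore":54,"large_bore":54,"plate_hinge":60,"plate_handle":106,"plunger_center":26.5,"sleeve_mid":26.5}.get(n,4)
        for q in r: print(n,round(q["conf"],2),np.array(q["at"]),at_z(c,q["at"],z))
E
```

```text
{'t': 0.0, 'joints': array([ 1.2,  0.1,  1.4, -0. ,  1.6, -0. ]), 'qvel': array([ 0.,  0.,  0.,  0.,  0., -0.]), 'effort': array([ -0. , -72.1, -62.3,   0.1,   0. ,  -0. ]), 'ee_pos': array([226.2, 635.8, 234.9]), 'tool_rot': array([[-0.9,  0.3, -0. ],
       [ 0.3,  0.9, -0. ],
       [ 0. , -0. , -1. ]]), 'contact_force': array([ 0.6, -0.1, -0. ]), 'wrist_torque': array([-0., -0.,  0.]), 'gripper_width': 93.17746388025137} 17.0
top [ 448.2   19.7 1513.6]
small_bore 0.82 [372.6 225.3] [ 510.6 -172.    54. ]
large_bore 0.59 [395.1 224.5] [ 515.  -246.6   54. ]
plate_hinge 0.66 [259.  223.9] [506.5 202.9  60. ]
plate_hinge 0.65 [383.5 199.3] [ 597.4 -206.6   60. ]
plate_handle 0.61 [387.7 242.3] [ 455.5 -213.8  106. ]
plate_handle 0.59 [381.9 229.1] [ 497. -195.  106.]
plunger_center 0.5 [274.  216.6] [533.6 157.5  26.5]
sleeve_mid 0.48 [268.5 242.4] [446.7 173.1  26.5]
nest 0.92 [381.9 229.5] [ 499.1 -210.5    4. ]
tray 0.59 [255.8 226.3] [500.3 220.5   4. ]
collar 0.59 [242.  219.5] [522.5 268.4   4. ]
hexblank 0.61 [243.  243.8] [440.  261.7   4. ]
hexblank 0.38 [456.6 237.3] [ 478.3 -466.8    4. ]
side [ 454.8  892.7 1088.3]
small_bore 0.63 [352.2 176.5] [ 517.1 -164.1   54. ]
small_bore 0.38 [356.1 295.7] [447.8 291.9  54. ]
large_bore 0.68 [359.6 261.2] [451.5 178.3  54. ]
large_bore 0.6 [360.4 164.1] [ 496.5 -231.8   54. ]
plate_hinge 0.88 [328.7 165.9] [ 604.3 -194.5   60. ]
plate_handle 0.63 [374.6 163. ] [ 447.9 -189.9  106. ]
plunger_center 0.66 [352.1 178.7] [ 517.7 -181.2   26.5]
plunger_center 0.53 [371.6 138.5] [ 471.7 -414.2   26.5]
sleeve_mid 0.7 [357.4 260.3] [458.2 157.3  26.5]
nest 0.62 [354.  179.5] [ 511.8 -201.3    4. ]
nest 0.62 [358.2 262.8] [454.8 150.3   4. ]
tray 0.76 [343.2 282.5] [489.7 226.7   4. ]
collar 0.54 [329.9 289.9] [523.9 258.1   4. ]
collar 0.27 [352.2 175.1] [ 521.  -222.4    4. ]
hexblank 0.42 [357. 297.] [444.4 266.5   4. ]
```

Run:
```python
from h import *
np.set_printoptions(precision=1,suppress=True)
a=cv2.imread("pics/top0.png");b=cv2.imread("pics/side0.png")
x=cv2.resize(a[170:290,210:430],None,fx=3.6,fy=2.5*1.0*3.6/2.5*0+2.5,interpolation=cv2.INTER_CUBIC)
x=cv2.resize(a[180:280,220:430],(780,371),interpolation=cv2.INTER_CUBIC)
y=cv2.resize(b[100:330,200:520],(320,230))
cv2.imwrite("pics/v1.png",x)
d=np.load("top0.npy");P=cloud("top",d)
m=(abs(P[...,2]-66)<6)&(P[...,1]<-100)&(P[...,1]>-320)&(P[...,0]>400)&(P[...,0]<640)
q=P[m]; print(len(q),q.mean(0),cv2.minAreaRect(q[:,:2].astype(np.float32)))
for lo,hi,n in((26,60,'parts'),):
    m=((P[...,2]>lo)&(P[...,2]<hi)&(P[...,1]>130)&(P[...,1]<320)&(P[...,0]>380)&(P[...,0]<620)).astype(np.uint8)
    k,l,st,c=cv2.connectedComponentsWithStats(m)
    for i in range(1,k):print(st[i],c[i],P[l==i].mean(0))
```

```text
1883 [ 526.6 -206.5   65.8] ((526.2794799804688, -225.20516967773438), (165.0902099609375, 188.97059631347656), 1.2597548961639404)
[270 216   5   5  20] [272.1 218.3] [526.6 161.7  46.5]
[267 237   9   8  36] [271.1 240.1] [454.4 162.6  45.3]
```

View pics/v1.png

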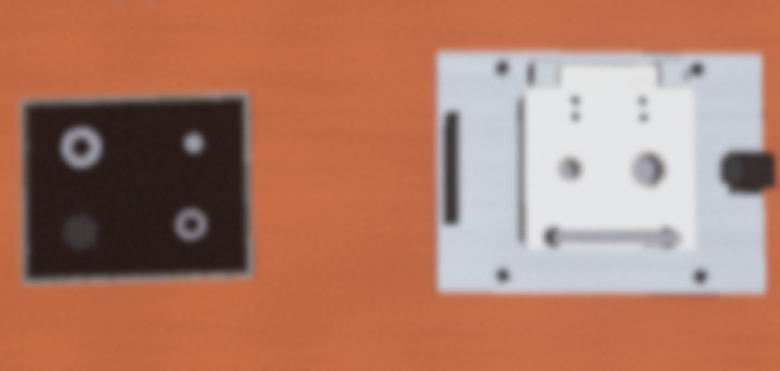

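Run:
```python
from h import *
np.set_printoptions(precision=4,suppress=True)
s=manip.get_obs(); R=np.array(s["tool_rot"]);print(R)
print(tool(np.array([490,162,190])-s["ee_pos"]))
m=manip.camera_model("wrist"); print(R.T@(np.array(m["origin"])-s["ee_pos"]), R.T@np.array(m["attitude"]), m["camera_matrix"])
```

```text
[[-0.9421  0.3352  0.    ]
 [ 0.3352  0.9421  0.    ]
 [-0.      0.     -1.    ]]
[-13.5781 -11.9381   1.5219]
[  84.3037    1.2411 -149.2937] [[ 0.0005 -0.9547 -0.2976]
 [ 1.      0.0001  0.0015]
 [-0.0014 -0.2976  0.9547]] [[335.2077   0.     319.1646]
 [  0.     335.2077 201.7557]
 [  0.       0.       1.    ]]
```

>>> servo_tool(steps="-0.97 -0.85 0.1 0 0 0;-0.97 -0.85 0.1 0 0 0;-0.97 -0.85 0.1 0 0 0;-0.97 -0.85 0.1 0 0 0;-0.97 -0.85 0.1 0 0 0;-0.97 -0.85 0.1 0 0 0;-0.97 -0.85 0.1 0 0 0;-0.97 -0.85 0.1 0 0 0", jaw=0, newtons=30)

```text
t: 2.1
ee_pos: [380.2, 359.3, 211.0]
tool_rot: [[-0.943, 0.332, 0.001], [0.332, 0.943, 0.001], [-0.001, 0.001, -1.0]]
contact_force: [0.0, 0.3, 0.3]
gripper_width: 93.1
```

>>> servo_tool(steps="-0.97 -0.85 0.1 0 0 0;-0.97 -0.85 0.1 0 0 0;-0.97 -0.85 0.1 0 0 0;-0.97 -0.85 0.1 0 0 0;-0.97 -0.85 0.1 0 0 0;0 0 0 0 0 -9.8;0 0 0 0 0 -9.8;0 0 0 0 0 0")

```text
t: 3.1
ee_pos: [478.7, 182.1, 196.4]
tool_rot: [[-1.0, -0.008, 0.003], [-0.008, 1.0, 0.002], [-0.003, 0.002, -1.0]]
contact_force: [-0.9, -0.8, -0.2]
gripper_width: 93.1
```

```bash
cat > w.py <<'E'
from h import *
import sys
np.set_printoptions(precision=2,suppress=True)
s=manip.get_obs(); m=manip.camera_model("wrist")
im,d=manip.read_camera("wrist"); cv2.imwrite(f"pics/{sys.argv[1]}.png",im); np.save(sys.argv[1]+".npy",d)
print(s["t"],s["ee_pos"],s["tool_rot"],s["contact_force"],s["gripper_width"])
P=cloud("wrist",d,m); np.save(sys.argv[1]+"_P.npy",P)
for a in sys.argv[2:]:
    n,z=a.split(":")
    for q in manip.place_of("wrist",n)[:2]: print(n,round(q["conf"],2),q["at"],at_z("wrist",q["at"],float(z),m))
    for q in manip.outline_of("wrist",n)[:2]:
        k=q["mask"]&(d>0); p=P[k]
        if len(p)<20: continue
        zt=np.percentile(p[:,2],95); t=p[abs(p[:,2]-zt)<4]
        print("  mask",round(q["conf"],2),q["at"],len(p),"ztop",zt,"mid",(t.min(0)+t.max(0))/2,"size",np.ptp(t,0))
E
python3 w.py w1 plunger_center:26.5 sleeve_mid:26.5
```

```text
3.1 [478.74 182.15 196.38] [[-1.   -0.01  0.  ]
 [-0.01  1.    0.  ]
 [-0.    0.   -1.  ]] [-0.91 -0.79 -0.23] 93.13213265655429
plunger_center 0.83 [301.0, 233.5] [529.57 166.18  26.5 ]
  mask 0.66 [302.9, 233.7] 462 ztop 49.82218586050071 mid [529.02 165.79  48.4 ] size [15.57 14.54  4.63]
sleeve_mid 0.96 [297.8, 163.4] [456.62 163.66  26.5 ]
sleeve_mid 0.45 [353.5, 188.8] [481.54 218.3   26.5 ]
  mask 0.64 [300.8, 165.1] 720 ztop 49.82157423180358 mid [456.36 166.36  48.45] size [24.54 24.5   4.91]
  mask 0.48 [593.1, 166.5] 1874 ztop 19.085853000972083 mid [462.53 464.    17.89] size [ 63.68 102.54   5.61]
```

>>> servo_tool(steps="-0.6 -0.2 0.6 0 0 0;-0.6 -0.2 0.6 0 0 0;-0.5 -0.15 0.6 0 0 0;0 0 0.6 0 0 0;0 0 0.6 0 0 0;0 0 0.5 0 0 0;0 0 0 0 0 0")

```text
t: 4.22
ee_pos: [530.3, 167.5, 87.8]
tool_rot: [[-1.0, -0.001, 0.004], [-0.001, 1.0, 0.002], [-0.004, 0.002, -1.0]]
contact_force: [0.0, -0.2, -0.5]
gripper_width: 92.7
```

```bash
python3 w.py w2 plunger_center:26.5
```

```text
4.225 [530.26 167.47  87.84] [[-1. -0.  0.]
 [-0.  1.  0.]
 [-0.  0. -1.]] [ 0.03 -0.22 -0.51] 92.66367308863514
plunger_center 0.66 [315.5, 225.2] [529.   166.95  26.5 ]
  mask 0.84 [313.4, 230.4] 995 ztop 49.84555292921885 mid [529.6  165.54  48.7 ] size [16.24 14.74  5.63]
```

>>> servo_tool(steps="0.03 -0.04 0.5 0 0 0;0 0 0.5 0 0 0;0 0 0.3 0 0 0;0 0 0.05 0 0 0")

```text
t: 4.88
ee_pos: [530.7, 166.5, 47.0]
tool_rot: [[-1.0, -0.001, 0.008], [-0.001, 1.0, 0.003], [-0.008, 0.003, -1.0]]
contact_force: [-0.6, 0.8, -0.5]
gripper_width: 92.9
```

>>> servo_tool(steps="0 0 0 0 0 0;0 0 0 0 0 0;0 0 0 0 0 0;0 0 0 0 0 0;0 0 0 0 0 0;0 0 0 0 0 0", jaw=255, newtons=30)

```text
t: 5.62
ee_pos: [531.3, 166.7, 48.1]
tool_rot: [[-1.0, -0.001, 0.009], [-0.001, 1.0, 0.004], [-0.009, 0.004, -1.0]]
contact_force: [-0.6, 0.5, -0.1]
gripper_width: 37.7
```

>>> servo_tool(steps="0 0 0 0 0 0;0 0 0 0 0 0;0 0 0 0 0 0;0 0 0 0 0 0")

```text
t: 6.12
ee_pos: [531.3, 166.6, 48.1]
tool_rot: [[-1.0, -0.001, 0.009], [-0.001, 1.0, 0.004], [-0.009, 0.004, -1.0]]
contact_force: [-1.0, 0.8, 1.2]
gripper_width: 15.2
```

>>> servo_tool(steps="0 0 -0.4 0 0 0;0 0 -0.8 0 0 0;0 0 -0.9 0 0 0;0 0 -0.9 0 0 0")

```text
t: 6.62
ee_pos: [529.5, 166.1, 140.9]
tool_rot: [[-1.0, -0.001, 0.006], [-0.001, 1.0, 0.003], [-0.006, 0.003, -1.0]]
contact_force: [-0.5, -0.3, -0.7]
gripper_width: 15.2
```

>>> servo_tool(steps="0.15 -1 -0.25 0 0 0;0.15 -1 -0.25 0 0 0;0.15 -1 -0.25 0 0 0;0.15 -1 -0.25 0 0 0;0.15 -1 -0.25 0 0 0;0.15 -1 -0.25 0 0 0;0.15 -1 -0.2 0 0 0;0.15 -1 0 0 0 0")

```text
t: 7.62
ee_pos: [492.9, -79.5, 202.3]
tool_rot: [[-1.0, -0.005, 0.016], [-0.005, 1.0, 0.004], [-0.016, 0.003, -1.0]]
contact_force: [0.5, -0.0, -0.6]
gripper_width: 15.3
```

>>> servo_tool(steps="0.15 -1 0 0 0 0;0.15 -1 0 0 0 0;0.15 -1 0 0 0 0;0.1 -0.9 0 0 0 0;0 0 0 0 0 0")

```text
t: 8.25
ee_pos: [475.4, -201.7, 206.2]
tool_rot: [[-1.0, -0.003, 0.02], [-0.003, 1.0, 0.002], [-0.02, 0.002, -1.0]]
contact_force: [0.2, 0.2, -0.3]
gripper_width: 15.4
```

```bash
python3 w.py w3 small_bore:54 large_bore:54 plate_handle:106 plate_hinge:60 plate:60 plunger_center:150
```

```text
8.25 [ 475.43 -201.73  206.24] [[-1.   -0.    0.02]
 [-0.    1.    0.  ]
 [-0.02  0.   -1.  ]] [ 0.18  0.21 -0.31] 15.363560723682694
small_bore 0.71 [346.4, 229.1] [ 516.74 -172.91   54.  ]
  mask 0.65 [318.1, 190.7] 51545 ztop 85.05278275833038 mid [ 503.32 -158.34   85.06] size [113.77 199.64   7.96]
  mask 0.9 [320.5, 190.8] 51383 ztop 85.10887866821076 mid [ 503.05 -158.34   85.08] size [113.23 199.64   7.91]
  mask 0.3 [321.1, 254.6] 1577 ztop 208.06457350659477 mid [ 473.6  -200.09  206.86] size [16.31 14.91  5.44]
plate_handle 0.59 [306.2, 178.7] [ 452.96 -209.62  106.  ]
  mask 0.7 [311.4, 203.7] 17087 ztop 111.55628545506194 mid [ 452.86 -205.18  110.7 ] size [ 12.51 110.18   6.24]
  mask 0.95 [318.3, 191.8] 51230 ztop 84.9725928641684 mid [ 503.32 -158.34   84.95] size [113.77 199.64   7.93]
  mask 0.41 [313.5, 205.0] 17034 ztop 111.56928764563071 mid [ 452.86 -205.18  110.7 ] size [ 12.51 110.18   6.24]Traceback (most recent call last):
  File "w.py", line 10, in <module>
    for q in manip.place_of("wrist",n)[:2]: print(n,round(q["conf"],2),q["at"],at_z("wrist",q["at"],float(z),m))
             ~~~~~~~~~~~~~~^^^^^^^^^^^
ValueError: it knows: cleaner, collar, cup, gauge, hexblank, large_bore, nest, plate_handle, plate_hinge, plunger_center, screwdriver, sleeve_mid, small_bore, tray, wrench
```

View pics/w3.png

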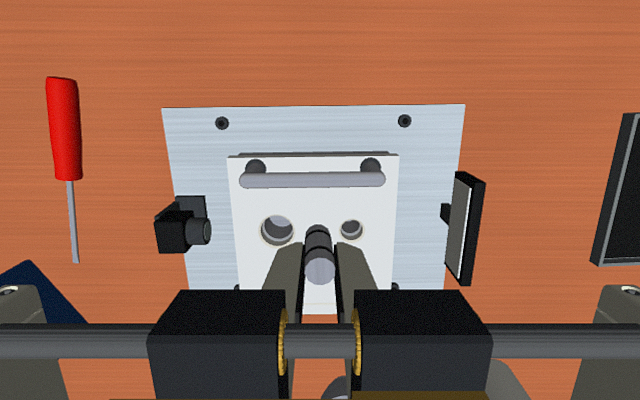

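Run:
```python
from h import *
np.set_printoptions(precision=2,suppress=True)
P=np.load("w3_P.npy"); im=cv2.imread("pics/w3.png")
pl=abs(P[...,2]-66)<3; print("plate z",np.median(P[250:260,250:262,2][pl[250:260,250:262]]) if 0 else np.median(P[205:212,300:345,2]))
g=cv2.cvtColor(im,cv2.COLOR_BGR2GRAY)
for nm,c in(("large",(278,230)),("small",(351,229))):
    for src,mm in(("grey",g<205),("depth",~pl)):
        k,l,st,cc=cv2.connectedComponentsWithStats(mm[208:250,250:375].astype(np.uint8))
        i=l[c[1]-208,c[0]-250]
        (px)=np.argwhere(l==i)[:,::-1]+[250,208]
        if i==0: print(nm,src,"none");continue
        W=np.array([at_z("wrist",p,66) for p in px])
        print(nm,src,st[i],(W.min(0)+W.max(0))/2,np.ptp(W,0))
# handle bar fit
m=(P[...,2]>103)&(P[...,2]<116)&(P[...,0]<475)&(P[...,0]>430)&(P[...,1]<-140)&(P[...,1]>-265)
q=P[m]; print(len(q),q.min(0),q.max(0),cv2.fitLine(q[:,:2].astype(np.float32),2,0,.01,.01).ravel())
x=cv2.resize(im[140:320,220:410],(760,720)); x=x[:600]
cv2.imwrite("pics/v3.png",x)
```

```text
plate z 66.0990283363264
large grey [   9    7  103   35 1801] [ 515.18 -205.74   66.  ] [34.43 95.95  0.  ]
large depth [ 10   7  34  32 767] [ 513.62 -237.13   66.  ] [31.28 30.51  0.  ]
small grey [ 89  11  25  22 406] [ 512.19 -168.07   66.  ] [21.19 22.16  0.  ]Traceback (most recent call last):
  File "<stdin>", line 12, in <module>
  File "h.py", line 7, in at_z
    o,d=ray(cam,px,m); return o+d*(z-o[2])/d[2]
        ~~~^^^^^^^^^^
  File "h.py", line 4, in ray
    m=m or manip.camera_model(cam); K=np.array(m["camera_matrix"]);R=np.array(m["attitude"]);o=np.array(m["origin"])
           ~~~~~~~~~~~~~~~~~~^^^^^
ValueError: time passes only in moves, steps and waits
```

>>> servo_tool(steps="-0.6 0.6 0 0 0.6 0;-0.6 0.5 0 0 0 0;-0.1 0.05 0.6 0 0 0;0 0 0.8 0 0 0;0 0 0.8 0 0 0;0 0 0.5 0 0 0;0 0 0 0 0 0")

```text
t: 9.57
ee_pos: [514.4, -164.1, 118.9]
tool_rot: [[-1.0, -0.007, 0.006], [-0.007, 1.0, 0.003], [-0.006, 0.003, -1.0]]
contact_force: [-0.3, 0.1, -0.7]
gripper_width: 15.6
```

```bash
python3 w.py w4 small_bore:54 plunger_center:100
```

```text
9.575 [ 514.36 -164.13  118.94] [[-1.   -0.01  0.01]
 [-0.01  1.    0.  ]
 [-0.01  0.   -1.  ]] [-0.3   0.05 -0.75] 15.581292781717028
small_bore 0.92 [307.4, 222.7] [ 512.83 -170.21   54.  ]
  mask 0.88 [257.3, 175.2] 97783 ztop 109.27215462461808 mid [ 476.17 -205.11  109.28] size [ 59.05 111.35   7.98]
plunger_center 0.62 [317.9, 250.9] [ 511.53 -163.08  100.  ]
  mask 0.71 [319.6, 254.6] 1578 ztop 120.75365779493576 mid [ 512.43 -162.3   119.38] size [15.95 14.54  5.19]
```

View pics/w4.png

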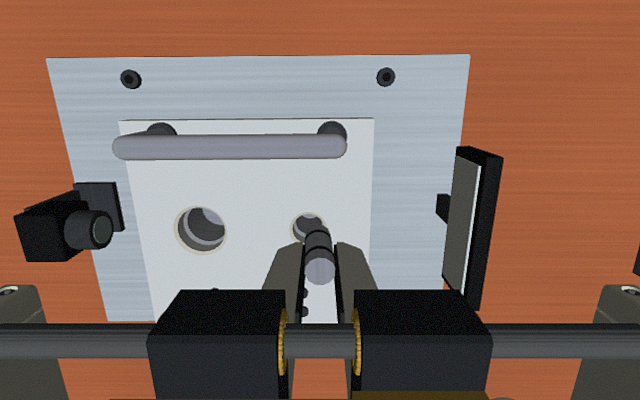

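```bash
cat > holes.py <<'E'
from h import *
import sys
np.set_printoptions(precision=2,suppress=True)
P=np.load(sys.argv[1]+"_P.npy"); im=cv2.imread(f"pics/{sys.argv[1]}.png")
pl=(abs(P[...,2]-66)<1.5)
# per-pixel positions on plane z=66 : scale rays from camera via cloud
m=manip.camera_model("wrist")
for c in sys.argv[2:]:
    u,v,r=map(float,c.split(",")); u,v,r=int(u),int(v),int(r)
    edge=[]
    for a in np.arange(0,360,6):
        for t in np.arange(2,r,0.5):
            x,y=u+t*np.cos(np.radians(a)),v+t*np.sin(np.radians(a))
            if pl[int(round(y)),int(round(x))]: edge.append(at_z("wrist",(x,y),66,m)[:2]); break
    e=np.array(edge)
    from scipy.optimize import least_squares
    s=least_squares(lambda p:np.hypot(*(e-p[:2]).T)-p[2],[*e.mean(0),12],loss="soft_l1",f_scale=.4)
    print(len(e),s.x,s.cost)
E
python3 holes.py w4 202,230,40 305,222,30
```

```text
60 [ 515.6  -239.96   16.17] 3.376546920920644
49 [ 514.85 -169.3    11.21] 6.957368364956319
```

>>> servo_tool(steps="-0.05 -0.22 0 0 0 0;0 0 0.1 0 0 0;0 0 0 0 0 0")

```text
t: 10.2
ee_pos: [517.6, -171.7, 119.3]
tool_rot: [[-1.0, -0.007, 0.011], [-0.007, 1.0, 0.001], [-0.011, 0.001, -1.0]]
contact_force: [-0.2, 0.9, -0.8]
gripper_width: 15.1
```

```bash
python3 w.py w5 small_bore:54 plunger_center:100; python3 holes.py w5 213,230,40 318,222,30
python3 - <<'E'
import cv2
im=cv2.imread("pics/w5.png")
cv2.imwrite("pics/v5.png",cv2.resize(im[190:300,250:390],(763,600),interpolation=cv2.INTER_CUBIC))
E
```

```text
10.2 [ 517.61 -171.67  119.26] [[-1.   -0.01  0.01]
 [-0.01  1.    0.  ]
 [-0.01  0.   -1.  ]] [-0.18  0.88 -0.85] 15.057610928406095
small_bore 0.57 [318.6, 218.0] [ 513.07 -170.24   54.  ]
  mask 0.97 [269.1, 171.2] 100478 ztop 109.217561200001 mid [ 477.52 -204.78  109.22] size [ 61.62 111.65   7.99]
plunger_center 0.78 [320.0, 251.6] [ 515.47 -169.5   100.  ]
plunger_center 0.52 [241.1, 141.2] [ 455.17 -209.14  100.  ]
  mask 0.95 [321.7, 255.1] 1598 ztop 121.06278873351773 mid [ 515.79 -169.85  119.74] size [16.03 14.55  5.3 ]
  mask 0.28 [253.1, 186.5] 36896 ztop 111.7090183963173 mid [ 453.51 -205.15  110.89] size [ 12.96 110.92   6.36]
60 [ 513.29 -238.65   15.82] 4.4519183246487835
50 [ 512.67 -169.33   11.07] 9.702993444327058
```

View pics/v5.png

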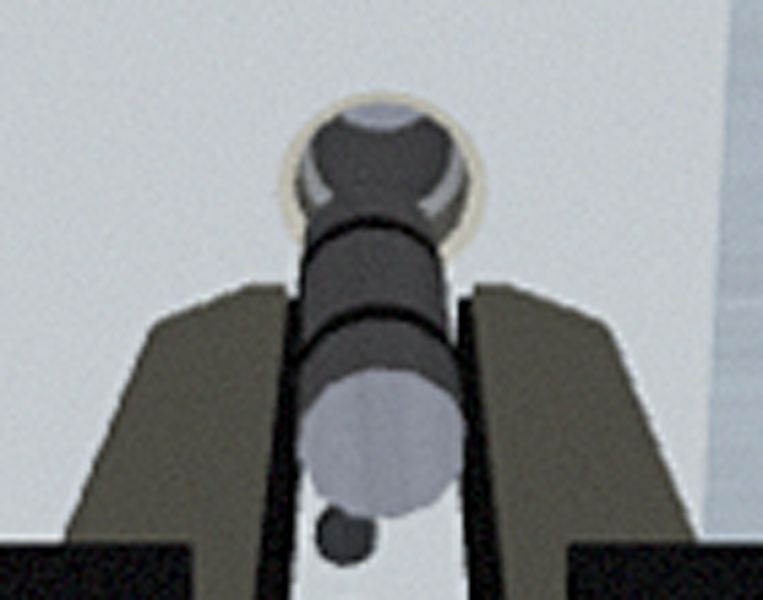

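Run:
```python
from h import *
np.set_printoptions(precision=2,suppress=True)
s=manip.get_obs();print(s["ee_pos"],np.abs(s["qvel"]).max())
f=lambda u,v:(250+u/5.45,190+v/5.4545)
for n,p,z in(("plunger bottom near edge",(374,203),75),("hole near chamfer edge",(382,93),66),("hole near cyl edge",(382,104),64.5),("hole L",(280,190),66),("hole R",(486,190),66),("pl L",(303,240),80),("pl R",(446,250),80)): print(n,at_z("wrist",f(*p),z))
```

```text
[ 517.68 -171.54  119.51] 0.0019027315209134371
plunger bottom near edge [ 511.41 -170.14   75.  ]
hole near chamfer edge [ 501.26 -169.27   66.  ]
hole near cyl edge [ 503.14 -169.24   64.5 ]
hole L [ 513.51 -181.28   66.  ]
hole R [ 513.35 -156.8    66.  ]
pl L [ 513.85 -178.05   80.  ]
pl R [ 514.96 -162.07   80.  ]
```

Run:
```python
from h import *
np.set_printoptions(precision=1,suppress=True)
P=np.load("w5_P.npy")
for r in range(222,288,3): print(r,P[r,317:321].mean(0), P[r,319])
```

```text
222 [ 521.6 -170.2   39.6] [ 521.7 -169.9   39.4]
225 [ 508.4 -170.4   78.3] [ 508.2 -170.1   78.8]
228 [ 489.2 -170.6  129.7] [ 432.1 -171.   267.6]
231 [ 508.2 -170.4   88.2] [ 508.2 -170.1   88.2]
234 [ 508.4 -170.4   92.1] [ 508.4 -170.1   92.1]
237 [ 508.3 -170.4   96.4] [ 508.3 -170.1   96.4]
240 [ 508.3 -170.4  100.4] [ 508.6 -170.1   99.8]
243 [ 508.5 -170.4  103.7] [ 508.7 -170.1  103.5]
246 [ 508.1 -170.4  108.3] [ 508.2 -170.1  108.2]
249 [ 508.5 -170.4  111. ] [ 508.4 -170.1  111.3]
252 [ 508.4 -170.4  114.8] [ 508.7 -170.1  114.2]
255 [ 508.3 -170.4  118.2] [ 508.6 -170.1  117.5]
258 [ 508.5 -170.4  120.9] [ 508.7 -170.1  120.5]
261 [ 510.7 -170.4  119.9] [ 510.4 -170.1  120.5]
264 [ 511.9 -170.4  120.6] [ 511.9 -170.1  120.7]
267 [ 513.7 -170.3  120.4] [ 513.3 -170.1  121.1]
270 [ 515.  -170.3  121.1] [ 514.8 -170.1  121.3]
273 [ 517.2 -170.3  120.2] [ 517.7 -170.1  119.3]
276 [ 518.4 -170.3  120.9] [ 518.8 -170.1  120.2]
279 [ 520.5 -170.3  120.4] [ 520.4 -170.1  120.4]
282 [ 522.2 -170.3  120.3] [ 521.9 -170.   120.8]
285 [ 557.  -170.    67.2] [ 557.6 -169.7   66.2]
```

>>> servo_tool(steps="0.1 0.04 0 0 0 0;0 0 0 0 0 0;0 0 0.2 0 0 0;0 0 0.2 0 0 0")

```text
t: 10.95
ee_pos: [514.7, -170.2, 107.1]
tool_rot: [[-1.0, -0.007, 0.012], [-0.007, 1.0, 0.0], [-0.012, 0.0, -1.0]]
contact_force: [0.3, 0.2, -0.5]
gripper_width: 15.4
```

>>> servo_tool(steps="0 0 0.2 0 0 0;0 0 0.2 0 0 0;0 0 0.15 0 0 0;0 0 0 0 0 0")

```text
t: 11.45
ee_pos: [514.5, -170.1, 88.3]
tool_rot: [[-1.0, -0.007, 0.01], [-0.007, 1.0, 0.001], [-0.01, 0.001, -1.0]]
contact_force: [-0.6, 0.1, -0.8]
gripper_width: 15.2
```

>>> servo_tool(steps="0 0 0.07 0 0 0;0 0 0 0 0 0;0 0 0 0 0 0;0 0 0 0 0 0;0 0 0 0 0 0", jaw=150)

```text
t: 12.08
ee_pos: [514.9, -170.2, 86.9]
tool_rot: [[-1.0, -0.007, 0.012], [-0.007, 1.0, 0.0], [-0.012, 0.0, -1.0]]
contact_force: [1.2, -0.1, -0.2]
gripper_width: 38.1
```

>>> servo_tool(steps="0 0 -0.5 0 0 0;0 0 -0.8 0 0 0;0 0 -0.8 0 0 0;0 0 -0.8 0 0 0;0 0 0 0 0 0", jaw=0)

```text
t: 12.7
ee_pos: [514.1, -170.3, 180.9]
tool_rot: [[-1.0, -0.007, 0.014], [-0.007, 1.0, -0.0], [-0.014, -0.0, -1.0]]
contact_force: [0.5, -0.6, -0.5]
gripper_width: 83.7
```

```bash
python3 w.py w6 small_bore:54 plunger_center:42.5
python3 - <<'E'
from h import *
np.set_printoptions(precision=1,suppress=True)
im=cv2.imread("pics/w6.png")
cv2.imwrite("pics/v6.png",cv2.resize(im[160:300,200:390],(760,560),interpolation=cv2.INTER_CUBIC))
P=np.load("w6_P.npy")
m=manip.camera_model("wrist")
for z in(55,62,64,66,72):
  pass
s=P[(abs(P[...,0]-513.4)<6)&(abs(P[...,1]+170)<6)]; print(len(s),np.percentile(s[:,2],[2,25,50,75,98]))
E
```

```text
12.7 [ 514.12 -170.32  180.94] [[-1.   -0.01  0.01]
 [-0.01  1.   -0.  ]
 [-0.01 -0.   -1.  ]] [ 0.55 -0.57 -0.47] 83.72238781090024
small_bore 0.71 [318.5, 197.0] [ 514.05 -169.05   54.  ]
  mask 0.59 [283.5, 171.1] 71555 ztop 84.68751199154501 mid [ 503.84 -157.18   84.66] size [114.39 197.36   7.93]
plunger_center 0.89 [319.0, 191.7] [ 512.69 -168.62   42.5 ]
  mask 0.56 [320.0, 195.6] 334 ztop 66.09728802419275 mid [ 512.78 -168.23   64.63] size [15.69 14.14  5.01]
  mask 0.4 [319.2, 386.7] 1171 ztop 50.14300097975624 mid [ 738.65 -165.83   48.72] size [16.46 56.83  5.08]
196 [54.6 64.5 64.9 65.4 66.3]
```

View pics/v6.png

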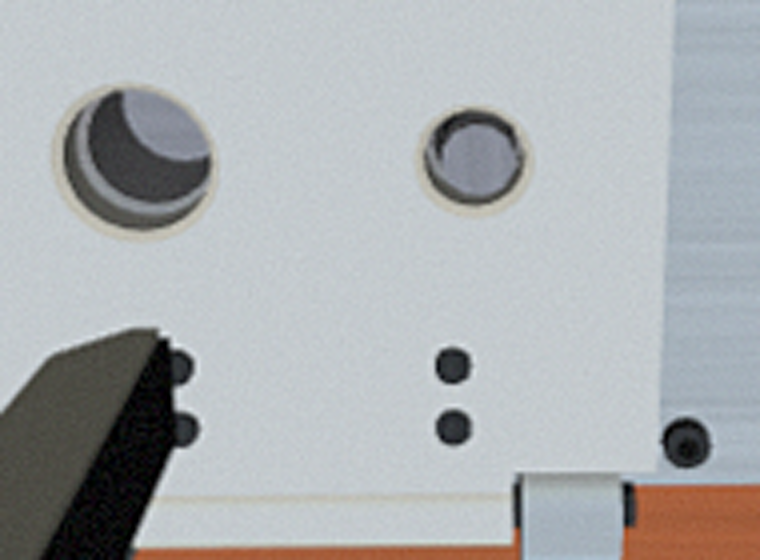

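```bash
python3 holes.py w6 234,200,40; python3 -c "
from h import *
s=manip.get_obs();print(tool(np.array([456.4,165.8,150])-s['ee_pos']).round(2))"
```

```text
60 [ 510.6  -237.24   15.68] 4.689326196462686
[ 1.82 11.2   0.91]
```

>>> servo_tool(steps="0.16 1 0 0 0.8 0;0.16 1 0 0 0 0;0.16 1 0 0 0 0;0.16 1 0 0 0 0;0.16 1 0 0 0 0;0.16 1 0 0 0 0;0.16 1 0 0 0 0;0.16 1 0 0 0 0")

```text
t: 13.95
ee_pos: [469.7, 75.6, 171.0]
tool_rot: [[-1.0, -0.004, -0.015], [-0.004, 1.0, 0.003], [0.015, 0.003, -1.0]]
contact_force: [0.4, 0.6, -0.5]
gripper_width: 93.1
```

>>> servo_tool(steps="0.16 1 0.4 0 0 0;0.16 1 0.4 0 0 0;0.16 1 0.4 0 0 0;0.05 0.4 0.4 0 0 0;0 0 0.4 0 0 0;0 0 0 0 0 0")

```text
t: 14.7
ee_pos: [450.0, 181.0, 105.6]
tool_rot: [[-1.0, -0.006, -0.02], [-0.006, 1.0, 0.001], [0.02, 0.001, -1.0]]
contact_force: [0.7, 0.2, 0.3]
gripper_width: 93.1
```

```bash
python3 w.py w7 sleeve_mid:26.5
```

```text
14.7 [450.04 180.99 105.63] [[-1.   -0.01 -0.02]
 [-0.01  1.    0.  ]
 [ 0.02  0.   -1.  ]] [0.67 0.24 0.3 ] 93.0538440552413
sleeve_mid 0.73 [296.3, 230.4] [457.96 166.18  26.5 ]
sleeve_mid 0.61 [365.1, 253.5] [476.15 217.44  26.5 ]
  mask 0.91 [295.6, 229.7] 1634 ztop 49.56520989841699 mid [456.38 166.31  48.16] size [25.55 24.79  5.12]
```

>>> servo_tool(steps="-0.2 -0.5 0 0 -1.1 0;0 -0.02 0.5 0 0 0;0 0 0.6 0 0 0;0 0 0.5 0 0 0;0 0 0.25 0 0 0;0 0 0 0 0 0")

```text
t: 15.6
ee_pos: [457.4, 163.5, 47.5]
tool_rot: [[-1.0, -0.004, 0.003], [-0.004, 1.0, 0.001], [-0.003, 0.001, -1.0]]
contact_force: [-0.2, -0.4, 0.0]
gripper_width: 93.3
```

>>> servo_tool(steps="0.02 0.06 0 0 0 0;0 0 0 0 0 0;0 0 0 0 0 0;0 0 0 0 0 0;0 0 0 0 0 0;0 0 0 0 0 0;0 0 0 0 0 0;0 0 0 0 0 0", jaw=255)

```text
t: 16.6
ee_pos: [457.4, 165.8, 48.9]
tool_rot: [[-1.0, -0.004, 0.004], [-0.004, 1.0, 0.002], [-0.004, 0.002, -1.0]]
contact_force: [0.4, 1.1, -0.3]
gripper_width: 25.7
```

>>> servo_tool(steps="0 0 0 0 0 0;0 0 -0.3 0 0 0;0 0 -0.8 0 0 0;0 0 -0.8 0 0 0;0 0 -0.8 0 0 0")

```text
t: 17.23
ee_pos: [456.1, 165.4, 132.0]
tool_rot: [[-1.0, -0.004, 0.001], [-0.004, 1.0, 0.001], [-0.001, 0.001, -1.0]]
contact_force: [-0.3, -0.5, -0.8]
gripper_width: 25.4
```

>>> servo_tool(steps="-0.14 -1 -0.3 0 0 0;-0.14 -1 -0.3 0 0 0;-0.14 -1 -0.1 0 0 0;-0.14 -1 0 0 0 0;-0.14 -1 0 0 0 0;-0.14 -1 0 0 0 0;-0.14 -1 0 0 0 0;-0.14 -1 0 0 0 0")

```text
t: 18.23
ee_pos: [492.2, -80.2, 161.4]
tool_rot: [[-1.0, -0.008, 0.009], [-0.008, 1.0, 0.002], [-0.009, 0.002, -1.0]]
contact_force: [0.2, 0.2, -1.4]
gripper_width: 25.5
```

>>> servo_tool(steps="-0.14 -1 0 0 0 0;-0.14 -1 0 0 0 0;-0.14 -1 0 0 0 0;-0.14 -1 0 0 0 0;-0.14 -1 0 0 0 0;-0.1 -0.6 0 0 0 0;0 0 0 0 0 0")

```text
t: 19.1
ee_pos: [517.7, -255.2, 165.1]
tool_rot: [[-1.0, -0.005, 0.011], [-0.005, 1.0, 0.001], [-0.011, 0.001, -1.0]]
contact_force: [0.1, -0.2, -1.0]
gripper_width: 25.5
```

>>> servo_tool(steps="0.06 0.48 0 0 0.4 0;0 0 0.5 0 0 0;0 0 0.5 0 0 0;0 0 0.4 0 0 0;0 0 0 0 0 0;0 0 0 0 0 0")

```text
t: 19.85
ee_pos: [515.4, -236.8, 119.5]
tool_rot: [[-1.0, -0.008, 0.002], [-0.008, 1.0, 0.002], [-0.002, 0.002, -1.0]]
contact_force: [-0.2, -0.5, -1.2]
gripper_width: 25.6
```

```bash
cat > rel.py <<'E'
from h import *
np.set_printoptions(precision=1,suppress=True)
import sys
n=sys.argv[1];m=manip.camera_model("wrist")
s=manip.get_obs();print(s["ee_pos"])
P=np.load(n+"_P.npy")
c=s["ee_pos"]
q=P[(abs(P[...,1]-c[1]-1.5)<3)&(abs(P[...,0]-c[0])<30)&(P[...,2]>76)&(P[...,2]<118)&(P[...,0]<c[0]-5)]
print("near side x",np.percentile(q[:,0],[5,25,50,75,95]),"zmin",np.percentile(q[:,2],[1,3]))
for z in(80,86,92):
    q=P[(abs(P[...,2]-z)<2)&(abs(P[...,1]-c[1])<20)&(abs(P[...,0]-c[0])<20)]
    print(z,len(q),q[:,1].min(),q[:,1].max(),q[:,0].min())
im=cv2.imread(f"pics/{n}.png"); cv2.imwrite(f"pics/{n}v.png",cv2.resize(im[190:300,250:390],(763,600),interpolation=cv2.INTER_CUBIC))
E
python3 w.py w8 large_bore:54 sleeve_mid:97;  python3 rel.py w8; python3 holes.py w8 319,214,35
```

```text
19.85 [ 515.38 -236.78  119.45] [[-1.   -0.01  0.  ]
 [-0.01  1.    0.  ]
 [-0.    0.   -1.  ]] [-0.2  -0.53 -1.2 ] 25.604730221917244
large_bore 0.74 [308.3, 222.8] [ 513.88 -242.28   54.  ]
  mask 0.62 [383.7, 171.2] 97295 ztop 109.31201189679473 mid [ 476.54 -205.55  109.36] size [ 59.68 111.12   7.9 ]
sleeve_mid 0.77 [318.2, 250.3] [ 513.8  -235.56   97.  ]
  mask 0.6 [318.7, 257.8] 3022 ztop 120.52986282745077 mid [ 514.2  -234.41  119.32] size [25.35 24.6   5.57]
[ 515.4 -236.9  119.8]
near side x [501.8 502.  502.3 502.5 502.8] zmin [77.3 78. ]
80 92 -248.52182566799354 -223.61253036834677 501.61117416668344
86 99 -248.82044103117036 -223.33992905808825 501.5645027776197
92 151 -248.43252594594838 -223.04837329260405 501.6713051244147
44 [ 513.63 -239.2    15.89] 3.642679717398653
```

View pics/w8v.png

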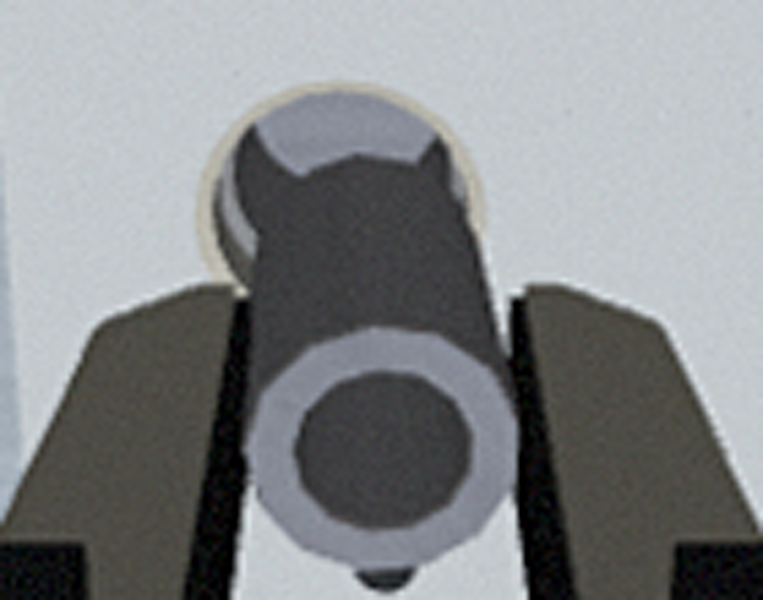

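>>> servo_tool(steps="0.045 -0.11 0 0 0 0;0 0 0 0 0 0;0 0 0.2 0 0 0;0 0 0.2 0 0 0")

```text
t: 20.6
ee_pos: [514.3, -240.7, 107.8]
tool_rot: [[-1.0, -0.008, 0.004], [-0.008, 1.0, 0.001], [-0.004, 0.001, -1.0]]
contact_force: [0.6, 0.1, -0.6]
gripper_width: 25.3
```

>>> servo_tool(steps="0 0.02 0.2 0 0 0;0 0 0.2 0 0 0;0 0 0.15 0 0 0;0 0 0 0 0 0")

```text
t: 21.1
ee_pos: [513.9, -239.7, 88.9]
tool_rot: [[-1.0, -0.008, 0.002], [-0.008, 1.0, 0.002], [-0.002, 0.002, -1.0]]
contact_force: [0.6, -0.7, -1.0]
gripper_width: 25.7
```

>>> servo_tool(steps="0 0 0.07 0 0 0;0 0 0 0 0 0;0 0 0 0 0 0;0 0 0 0 0 0;0 0 0 0 0 0", jaw=120)

```text
t: 21.72
ee_pos: [514.4, -239.9, 87.7]
tool_rot: [[-1.0, -0.008, 0.004], [-0.008, 1.0, 0.001], [-0.004, 0.001, -1.0]]
contact_force: [0.1, 0.4, -0.3]
gripper_width: 49.3
```

>>> servo_tool(steps="0 0 -0.5 0 0 0;0 0 -0.8 0 0 0;0.3 0.3 -0.8 0 0 0;0.5 0.5 -0.8 0 0 0;0.5 0.5 0 0 0 0;0 0 0 0 0 0")

```text
t: 22.48
ee_pos: [474.2, -200.7, 183.4]
tool_rot: [[-1.0, -0.007, 0.007], [-0.007, 1.0, -0.0], [-0.007, -0.0, -1.0]]
contact_force: [1.1, -0.4, 0.1]
gripper_width: 49.2
```

```bash
python3 w.py w9 sleeve_mid:42.5 plunger_center:42.5 plate_handle:106
python3 - <<'E'
from h import *
np.set_printoptions(precision=3,suppress=True)
P=np.load("w9_P.npy")
m=(P[...,2]>103)&(P[...,2]<116)&(P[...,0]<480)&(P[...,0]>430)&(P[...,1]<-130)&(P[...,1]>-275)
q=P[m].astype(np.float32); print(len(q),q.min(0),q.max(0),cv2.fitLine(q[:,:2],2,0,.01,.01).ravel(),cv2.minAreaRect(q[:,:2]))
for c in((513.3,-238),):
    s=P[(abs(np.hypot(P[...,0]-c[0],P[...,1]-c[1])-10.5)<1.5)]; print(np.percentile(s[:,2],[2,25,50,75,98]))
E
```

```text
22.475 [ 474.24 -200.73  183.36] [[-1.   -0.01  0.01]
 [-0.01  1.   -0.  ]
 [-0.01 -0.   -1.  ]] [ 1.14 -0.44  0.06] 49.2327490897138
sleeve_mid 0.87 [275.8, 233.6] [ 513.68 -239.08   42.5 ]
  mask 0.73 [275.8, 239.1] 485 ztop 65.74374064414417 mid [ 511.05 -237.89   64.39] size [27.2  22.63  5.27]
  mask 0.6 [53.4, 137.8] 4217 ztop 25.621956719224034 mid [ 427.29 -450.69   24.62] size [98.99 29.78  5.99]
plunger_center 0.81 [351.5, 235.8] [ 515.39 -168.18   42.5 ]
plate_handle 0.89 [305.8, 190.7] [ 453.68 -208.46  106.  ]
  mask 0.67 [314.6, 224.0] 21808 ztop 111.45446001503579 mid [ 452.99 -205.13  110.86] size [ 12.92 110.19   6.79]Traceback (most recent call last):
  File "<stdin>", line 5, in <module>
cv2.error: OpenCV(4.12.0) /io/opencv/modules/imgproc/src/convhull.cpp:143: error: (-215:Assertion failed) total >= 0 && (depth == CV_32F || depth == CV_32S) in function 'convexHull'
```

View pics/w9.png

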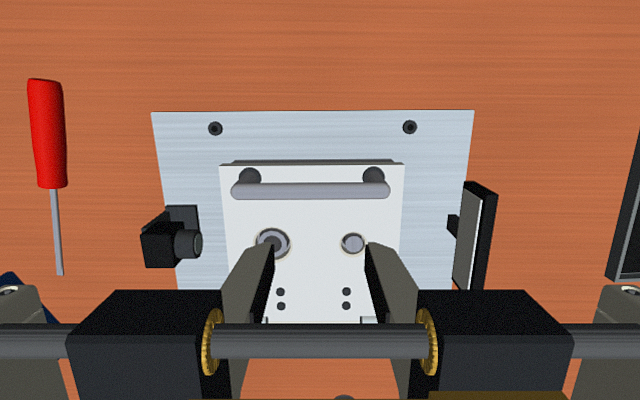

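Run:
```python
from h import *
np.set_printoptions(precision=3,suppress=True)
P=np.load("w9_P.npy")
m=(P[...,2]>103)&(P[...,2]<116)&(P[...,0]<480)&(P[...,0]>430)&(P[...,1]<-130)&(P[...,1]>-275)
q=P[m].astype(np.float32)[:,:2].copy(); print(len(q),cv2.fitLine(q,2,0,.01,.01).ravel())
for c in((513.3,-238.2),):
    s=P[(abs(np.hypot(P[...,0]-c[0],P[...,1]-c[1])-10.5)<1.5)]; print(np.percentile(s[:,2],[2,25,50,75,98]))
print(manip.get_obs()["joints"])
```

```text
2683 [   0.017   -1.     452.043 -205.166]
[38.052 61.867 64.576 65.159 66.193]
[-0.452 -0.22   1.852  0.003  1.505 -2.03 ]
```

>>> servo_tool(steps="0 0 0 0 0 10.2;0 0 0 0 0 10.2;0 0 0 0 0 10.2;0 0 0 0 0 10.2;0 0 0 0 0 10.2;0 0 0 0 0 10.2;0 0 0 0 0 10.2;0 0 0 0 0 10.2")

```text
t: 23.82
ee_pos: [475.3, -202.8, 178.7]
tool_rot: [[-0.107, 0.994, -0.0], [0.994, 0.107, 0.003], [0.003, -0.0, -1.0]]
contact_force: [0.2, -1.0, -0.9]
gripper_width: 49.7
```

Run:
```python
from h import *
np.set_printoptions(precision=3,suppress=True)
s=manip.get_obs();R=np.array(s["tool_rot"]);print(s["ee_pos"],s["joints"]);print(R)
from scipy.spatial.transform import Rotation as T
a=1.588;Rd=np.array([[np.cos(a),np.sin(a),0],[np.sin(a),-np.cos(a),0],[0,0,-1]])
print(T.from_matrix(R.T@Rd).as_rotvec(degrees=True)); print(Rd.T@(np.array([453.3,-205,145])-s["ee_pos"])/30)
```

```text
[ 475.339 -202.752  178.674] [-0.454 -0.212  1.85   0.003  1.505 -0.561]
[[-0.107  0.994 -0.   ]
 [ 0.994  0.107  0.003]
 [ 0.003 -0.    -1.   ]]
[-0.011 -0.191  5.149]
[-0.062 -0.736  1.122]
```

>>> servo_tool(steps="0 0 0 0 -0.2 5.1;-0.06 -0.4 0.3 0 0 0;0 -0.34 0.4 0 0 0;0 0 0.4 0 0 0;0 0 0 0 0 0;0 0 0 0 0 0")

```text
t: 24.58
ee_pos: [451.1, -205.4, 141.6]
tool_rot: [[-0.018, 1.0, -0.003], [1.0, 0.018, 0.001], [0.001, -0.003, -1.0]]
contact_force: [1.1, -0.3, -0.7]
gripper_width: 49.2
```

```bash
python3 w.py w10 plate_handle:106
python3 - <<'E'
from h import *
P=np.load("w10_P.npy")
m=(P[...,2]>108)&(P[...,2]<116)&(P[...,0]<490)&(P[...,0]>420)&(P[...,1]<-130)&(P[...,1]>-275)
q=P[m].astype(np.float32)[:,:2].copy(); print(len(q),q.min(0),q.max(0),cv2.fitLine(q,2,0,.01,.01).ravel())
E
```

```text
24.575 [ 451.09 -205.36  141.61] [[-0.02  1.   -0.  ]
 [ 1.    0.02  0.  ]
 [ 0.   -0.   -1.  ]] [ 1.12 -0.31 -0.68] 49.16258352856752
plate_handle 0.8 [321.9, 248.1] [ 452.48 -207.06  106.  ]
  mask 0.75 [420.4, 200.3] 37150 ztop 110.8601646955659 mid [ 453.96 -203.41  110.31] size [ 12.78 108.18   6.86]
  mask 0.61 [408.7, 258.6] 387 ztop 65.60339209615276 mid [ 517.72 -237.08   64.01] size [17.55 21.22  4.65]
3119 [ 447.56735 -256.63876] [ 460.14172 -149.405  ] [ 1.5661867e-02 -9.9987733e-01  4.5365762e+02 -1.9908301e+02]
```

View pics/w10.png

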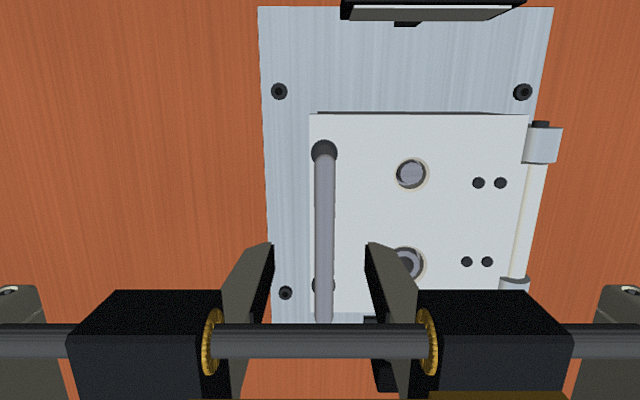

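>>> servo_tool(steps="0 0.04 0.4 0 0 0;0 0 0.4 0 0 0;0 0 0.2 0 0 0;0 0 0 0 0 0")

```text
t: 25.22
ee_pos: [452.4, -205.1, 109.3]
tool_rot: [[-0.018, 1.0, -0.003], [1.0, 0.018, 0.001], [0.001, -0.003, -1.0]]
contact_force: [-1.2, 0.4, -0.0]
gripper_width: 49.5
```

>>> servo_tool(steps="0 0 0 0 0 0;0 0 0 0 0 0;0 0 0 0 0 0;0 0 0 0 0 0;0 0 0 0 0 0;0 0 0 0 0 0", jaw=255, newtons=20)

```text
t: 25.98
ee_pos: [453.9, -205.3, 110.2]
tool_rot: [[-0.018, 1.0, 0.001], [1.0, 0.018, 0.001], [0.001, 0.001, -1.0]]
contact_force: [-2.3, -0.9, -3.0]
gripper_width: 11.4
```

>>> servo_tool(steps="0 0.07 -0.2 0 0 0;0 0.08 -0.2 0 0 0;0 0.09 -0.2 0 0 0;0 0.1 -0.2 0 0 0")

```text
t: 26.48
ee_pos: [463.9, -205.1, 135.2]
tool_rot: [[-0.018, 1.0, -0.001], [1.0, 0.018, 0.001], [0.001, -0.001, -1.0]]
contact_force: [-1.5, -1.3, -2.5]
gripper_width: 11.4
```

```bash
cat > arc.py <<'E'
from h import *
s=manip.get_obs(); p=s["ee_pos"]; v=np.array([p[0]-598.9,p[2]-4.2-60])
th=np.degrees(np.arctan2(v[1],-v[0])-np.arctan2(46,145)); print(p,"theta",th,"r",np.hypot(*v)-152.1,s["contact_force"],s["gripper_width"])
R=np.array(s["tool_rot"]); 
q=v
for t in range(int(th//5*5+5),65,5):
    c,n=np.cos(np.radians(t)),np.sin(np.radians(t)); w=np.array([-145*c+46*n,145*n+46*c]); print(t,(R.T@[w[0]-q[0],0,w[1]-q[1]]/30).round(2)); q=w
E
python3 arc.py
```

```text
[ 463.86136345 -205.13845346  135.21357913] theta 10.137623901347188 r 0.47248042053294625 [-1.53771292 -1.29767232 -2.4623238 ] 11.413266073504621
15 [-0.    0.23 -0.37]
20 [-0.    0.25 -0.36]
25 [-0.    0.28 -0.34]
30 [-0.01  0.31 -0.31]
35 [-0.01  0.34 -0.28]
40 [-0.01  0.36 -0.25]
45 [-0.01  0.38 -0.22]
50 [-0.01  0.4  -0.19]
55 [-0.01  0.42 -0.15]
60 [-0.01  0.43 -0.11]
```

Tracking well (forces about 3 N).

>>> servo_tool(steps="0 0.115 -0.185 0 0 0;0 0.115 -0.185 0 0 0;0 0.125 -0.18 0 0 0;0 0.125 -0.18 0 0 0;0 0.14 -0.17 0 0 0;0 0.14 -0.17 0 0 0;0 0.155 -0.155 0 0 0;0 0.155 -0.155 0 0 0")

```text
t: 27.48
ee_pos: [497.3, -204.7, 180.4]
tool_rot: [[-0.018, 1.0, -0.004], [1.0, 0.018, 0.001], [0.001, -0.004, -1.0]]
contact_force: [-2.4, -0.9, -2.5]
gripper_width: 11.5
```

```bash
python3 arc.py
```

```text
[ 497.30838133 -204.6561724   180.41284342] theta 31.23932516692147 r 2.2576430256146978 [-2.39581437 -0.89204657 -2.51061404] 11.459575124327388
35 [-0.01  0.31 -0.16]
40 [-0.01  0.36 -0.25]
45 [-0.01  0.38 -0.22]
50 [-0.01  0.4  -0.19]
55 [-0.01  0.42 -0.15]
60 [-0.01  0.43 -0.12]
```

>>> servo_tool(steps="0 0.15 -0.08 0 0 0;0 0.16 -0.08 0 0 0;0 0.18 -0.12 0 0 0;0 0.18 -0.12 0 0 0;0 0.19 -0.11 0 0 0;0 0.19 -0.11 0 0 0;0 0.2 -0.095 0 0 0;0 0.2 -0.095 0 0 0")

```text
t: 28.48
ee_pos: [543.1, -204.2, 210.4]
tool_rot: [[-0.018, 1.0, -0.004], [1.0, 0.018, -0.001], [-0.001, -0.004, -1.0]]
contact_force: [-3.3, -1.4, 1.2]
gripper_width: 10.9
```

```bash
python3 arc.py
```

```text
[ 543.1198723  -204.15807599  210.4431037 ] theta 51.52093871620821 r 4.419864640123279 [-3.32896677 -1.44389136  1.1991789 ] 10.894290075873116
55 [-0.01  0.34  0.03]
60 [-0.01  0.43 -0.12]
```

>>> servo_tool(steps="0 0.13 0.02 0 0 0;0 0.13 0.02 0 0 0;0 0.13 0 0 0 0;0 0.13 0 0 0 0;0 0.12 -0.01 0 0 0;0 0.12 -0.02 0 0 0;0 0 0 0 0 0;0 0 0 0 0 0")

```text
t: 29.48
ee_pos: [570.0, -203.8, 217.3]
tool_rot: [[-0.018, 1.0, 0.004], [1.0, 0.018, -0.003], [-0.004, 0.004, -1.0]]
contact_force: [-3.3, -0.0, 4.2]
gripper_width: 11.4
```

```bash
python3 arc.py; python3 w.py w11 plate_handle:208
python3 - <<'E'
from h import *
np.set_printoptions(precision=2,suppress=True)
print(np.abs(manip.get_obs()["qvel"]).max())
for c in("side","top"):
    im,d=manip.read_camera(c); cv2.imwrite(f"pics/{c}11.png",im); P=cloud(c,d)
    for q in manip.outline_of(c,"plate")[:1] if 0 else manip.outline_of(c,"plate_handle")[:1]:
        k=q["mask"]&(d>0)&(P[...,2]>80); p=P[k]; print(c,q["conf"],len(p),p.mean(0),p.min(0),p.max(0))
    # plate plane : points in front of hinge, tilted
    k=(P[...,0]>500)&(P[...,0]<600)&(P[...,1]>-272)&(P[...,1]<-135)&(P[...,2]>75)&(P[...,2]<150); p=P[k]
    if len(p)>30:
        a,res,_,_=np.linalg.lstsq(np.c_[p[:,0],p[:,1],np.ones(len(p))],p[:,2],rcond=None); print(c,len(p),"slope deg",np.degrees(np.arctan(a[0])))
a=cv2.imread("pics/side11.png")[90:250,260:470]
b=cv2.imread("pics/w11.png")
cv2.imwrite("pics/v11.png",np.vstack([cv2.resize(a,(400,305)),cv2.resize(b,(400,250))]))
E
```

```text
[ 569.98185414 -203.79485596  217.32921755] theta 61.70457018750068 r 3.735863736587987 [-3.33388891 -0.01631345  4.19498652] 11.44787295297701
29.475 [ 569.98 -203.79  217.33] [[-0.02  1.    0.  ]
 [ 1.    0.02 -0.  ]
 [-0.    0.   -1.  ]] [-3.33 -0.02  4.19] 11.44787295297701
plate_handle 0.87 [316.4, 269.2] [ 568.43 -205.49  208.  ]
  mask 0.91 [288.6, 190.5] 20919 ztop 215.10211557015464 mid [ 562.86 -191.42  215.1 ] size [26.56 87.93  8.  ]
0.0018212748797415725
side 0.66 748 [ 555.3  -186.84  158.81] [ 518.61 -283.91   80.26] [ 595.79 -123.24  218.12]
side 235 slope deg -60.37121633229461
top 0.87 201 [ 556.68 -160.81  147.4 ] [ 520.14 -277.98   80.04] [ 592.21 -114.88  457.68]
top 98 slope deg -61.27362498938591
```

View pics/v11.png

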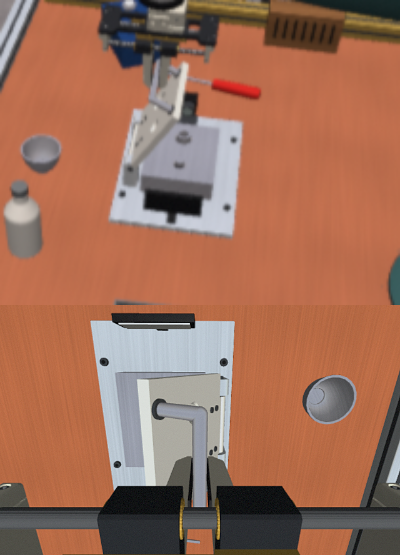

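>>> servo_tool(steps="0 0 0 0 0 0;0 0 0 0 0 0;0 0 0 0 0 0;0 0 0 0 0 0")

```text
t: 30.32
ee_pos: [569.9, -203.8, 217.3]
tool_rot: [[-0.018, 1.0, 0.004], [1.0, 0.018, -0.003], [-0.004, 0.004, -1.0]]
contact_force: [-2.9, 0.7, 4.8]
gripper_width: 11.2
```

```bash
python3 arc.py
python3 - <<'E'
from h import *
np.set_printoptions(precision=2,suppress=True)
im,d=manip.read_camera("side");P=cloud("side",d)
for n in("plunger_center","sleeve_mid"):
    for q in manip.place_of("side",n)[:1]: print(n,q["conf"],at_z("side",q["at"],42.5))
for c in((513,-170),(514,-240)):
    s=P[np.hypot(P[...,0]-c[0],P[...,1]-c[1])<14]; print(len(s),np.percentile(s[:,2],[10,50,90,100]))
k=(P[...,0]>500)&(P[...,0]<600)&(P[...,1]>-272)&(P[...,1]<-135)&(P[...,2]>75)&(P[...,2]<150); p=P[k]
a=np.linalg.lstsq(np.c_[p[:,:2],np.ones(len(p))],p[:,2],rcond=None)[0]; print(np.degrees(np.arctan(a[0])))
E
```

```text
[ 569.86528168 -203.78873935  217.32852428] theta 61.662413077228074 r 3.7568568124188744 [-2.91774422  0.6756997   4.83489324] 11.24244927862774
plunger_center 0.37 [ 522.51 -168.94   42.5 ]
sleeve_mid 0.49 [ 512.04 -261.2    42.5 ]
95 [ 51.64 198.13 324.96 330.34]
178 [ 60.89 534.09 555.09 557.61]
-60.205543675908736
```

Run:
```python
from h import *
im,d=manip.read_camera("side");P=cloud("side",d)
for c in((513,-170),(514,-240)):
    s=P[(np.hypot(P[...,0]-c[0],P[...,1]-c[1])<16)&(P[...,2]<100)]; print(len(s),np.percentile(s[:,2],[10,50,90,98]))
print(manip.hand_in())
```

```text
49 [51.4482703  55.43538356 66.01097229 67.93999807]
52 [51.95402864 59.8582458  66.69609113 68.26781994]
the job is handed in; nothing more can be done
None
```

I placed the plunger and the sleeve through the shut plate into their bores. I then gripped the handle, lifted the plate to about 60°, and handed in at about 30 s with it still held.

**Last checks:**
- **Plate angle:** The side camera gave 60.2°. An earlier top view gave 61.3°, and the tool position gave 61.7°. The gripper had slid about 4 mm along the bar during the lift, so the tool figure is slightly off.
- **Steadiness:** The tool moved about 0.1 mm over the last half second, and the outside force was about 6 N.
- **Part heights, plate shut:** Both tops measured about 65 mm, which is the height when fully home.
- **Part heights, plate open:** The highest points at the bores were about 66–68 mm. That fits both parts still being seated, given the noise in the side view.
- **Disagreement:** The network's final side-view position for the sleeve was about 20 mm off its bore, and the plunger's about 9 mm off, both with low confidence (0.37–0.49). I disregarded these because the depth readings put both parts at their bores.
- **Not checked:** I did not measure the positions of the other things on the tray and table. I noticed no contact with them.

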